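# Make up the medicine tray for a dog going to its foster home

## Task

Make up the medicine tray for the dog that goes to its foster home: from the things lying within reach around the tray, stand the dropper bottle and the brown tablet bottle with the white cap in the wells that fit them, and lay the pink carton in its pocket and the oral syringe in its channel. Set each thing down fully home rather than dropping it, and keep both bottles upright all the way. The amber bottle with the black screw cap and the white carton are another animal's: leave them where they are.

Things in the scene. Friction and masses are not known exactly. Their poses are not given: they have to be found in the camera images.
- dropper_bottle: small amber glass bottle with a black collar and a black rubber dropper bulb on top, standing upright. Body 33 mm across up to 70 mm, collar 24 mm across up to 77 mm, bulb 13 mm across up to 102 mm; 70 g. Origin at the centre of its base, z up. It goes in the narrow well of bottle_insert. (Similar bottles at the far edge of the table, over 0.85 m from the robot, play no part)
- tablet_bottle: dark brown tablet bottle with a ribbed white cap, standing upright. Body 51 mm across up to 92 mm, cap 42 mm across up to 110 mm; 90 g. Origin at the centre of its base, z up. It goes in the wide well of bottle_insert
- pink_carton: pink and white cardboard carton lying flat, 46 (x) x 118 (y) x 27 (z) mm, 35 g. Origin at the centre of its underside; y along its length. It goes in the pocket of carton_insert
- syringe: oral syringe lying flat, 130 mm long along its y, 15 g: pale barrel 15 mm across from y = -53 to +19 mm, axis 8 mm up; thin nozzle to -65, flange 26 mm wide and 15 high at +19, plunger to a 17 mm disc at +65. Origin on the table under its middle. Take it by the barrel near the middle. Goes in the channel of syringe_insert, either way round
- capped_bottle: look-alike to leave alone: amber bottle with a black screw cap and no bulb, 32 mm across, 67 mm tall, standing upright; origin at the centre of its base; it stands within reach, not at the far edge of the table
- white_carton: look-alike to leave alone: white cardboard carton lying flat, 42 (x) x 115 (y) x 34 (z) mm; origin at the centre of its underside
- carry_tray: teal tray, fixed, 168 (x) x 270 (y) mm, plus a grip loop 29 mm out at each y end. Rim 28 mm high. Its bays at y = -87, 0, +87 mm hold the three inserts, turned as the tray is. Origin under its centre, on the table; x points away from the robot. To its right a fixed grey treat bag 200 mm tall stands 0.62 to 0.78 m from the robot, 5 to 16 degrees right of straight ahead: go over or in front of it
- bottle_insert: grey insert with dark recess floors, 156 (x) x 84 (y) x 30 mm high, in any one of the tray's bays; origin at the centre of its underside, 5 mm above the table. Two round flat wells 26 mm deep (floors 4 mm above the origin): a wide one, 61 mm across, at x = +36 mm, y = 0, for the tablet bottle; a narrow one, 43 mm across, at x = -42 mm, y = 0, for the dropper bottle
- carton_insert: grey insert with dark recess floors, 156 (x) x 84 (y) x 30 mm high, in any one of the tray's bays; origin at the centre of its underside, 5 mm above the table. One rectangular pocket, 130 (x) x 58 (y) mm, at its centre, 10 mm deep (floor 20 mm above the origin), for the pink carton, length along x, either way round; the carton then stands 17 mm proud
- syringe_insert: grey insert with dark recess floors, 156 (x) x 84 (y) x 30 mm high, in any one of the tray's bays; origin at the centre of its underside, 5 mm above the table. Channel along x through its centre, 146 x 32 mm, 10 mm deep (floor 20 mm above the origin), for the syringe. Its middle 54 mm is open at floor level over the full 84 mm width for the fingers; opened wider they hit its neighbours
Not all that is in view belongs to the job. Of the things that look like the dropper_bottle, take the one that is nearest to the robot's base at the start.

How it is judged:
By the outcome, as a careful person would: the job done as asked, in the order asked, and still so for the second after the job is handed in, with the robot touching nothing.
It also fails if it takes over 104 s, if anything falls off the work surface, if the arm or the gripper's body presses on something with over 40 N, if the wrist force passes 120 N, or if a joint passes its speed limit or range.

## Robot

A 6-joint arm with a two-finger parallel gripper is mounted at the origin on a cart in front of the work surface, level with it; the furniture and walls round the work are solid. World frame = base frame: x ahead of the robot, y to its left, z up, the work surface at z = 0. Lengths are in mm, angles in rad, forces in N, time in s.
With the tool pointing down it reaches from about 300 to 775 mm from the base axis. Payload 14.6 kg.
Tool frame: the origin (TCP) lies at the very end of the fingers, on their centre line; the grasp point (between the pads) lies 19 mm behind it (manip.grip_point_offset is the distance from the TCP to the grasp point, in mm); z points along the fingers, y is the line along which they close (so a half turn about z gives the same grasp; the last joint's range is limited). The gripper opens to 94 mm and grips with 3 to 60 N. Pads are 16 mm wide; open, the fingers measure 119 mm over their backs; the gripper's body (75 mm by 177 mm) begins 78 mm behind the grasp point.
Start: joints at [-1.319, 0.3, 1.521, -0, 1.321, -0.067], TCP at [172.378, -522.279, 205.446] pointing down, gripper open.
Joint ranges: [-3.03, 3.03], [-0.79, 2.21], [0.23, 2.52], [-1.04, 4.18], [0, 3.07], [-2.55, 2.55]. Speed limits (rad/s): [2.22, 2.22, 2.57, 3.14, 3.14, 3.14].

## Interface

Orientations are given as [roll, pitch, yaw] about the fixed x, y, z axes, in that order (R = Rz(yaw) Ry(pitch) Rx(roll)).
In Python, from cell import telemetry, eyes, manip gives the robot as it stands.
- The arm moves only by the tool play_rows, never from a script. Its arguments are lists of equal length, an entry for each row: "translation": the shift along the world's x, y, z in m, a list of three; "yaw": the turn about the world's z in rad. A call has 1 to 12 rows; each row is the pose to reach, as a shift and turn from the pose commanded when the call began; what a row does not reach only later rows make up. A row lasts 1/8 s, in which the tool goes at most 62.5 mm and 10.7 degrees, less where a joint would pass 70% of its speed; a pose out of reach is approached as far as the arm can. A call with a gripper value outside its range is refused whole. "hand" is the opening, from 0 (shut) to 1 (fully open), set as the call begins (left out, the last holds). The fingers move at their own pace and stop on an object; "force" is the grip in N (left out, the last holds). Time passes only in rows, so rows that repeat a pose let the fingers close. It gives the time, the measured TCP pose, the force, the opening and the grip force at its end, in the units of the state.
- telemetry.read_state(): the state, without advancing time (a new reading comes with each control period).
- eyes.camera(name): name is "scene" or "side" or "wrist"; returns a dict with "pixels" (480x640x3 uint8, red, green, blue), "fx", "fy", "cx", "cy" (pixels), "cam_to_world" (4x4, takes a point from camera to world coordinates); the wrist camera has in their place "T_tool_cam" (4x4, takes a point from camera to tool coordinates, whose origin is the TCP and whose axes are the flange's). Camera axes: x right, y up, looking along -z (the intrinsics and any distortion apply to the point x, -y, -z); pixel columns grow to the right and rows downward; lengths in mm; the calibration is good to about 2 mm. A picture is of the moment at which its call begins: read the wrist's pose just before it. There is no depth.
- manip.sign_off(): hands the job in; it is judged then, once.
The state is a dict: "clock": time; "joints": joint angles; "qd": joint speeds; "effort": joint torques, N m; "eef_pos": TCP position; "eef_rot": TCP orientation; "wrist_force": force on the tool from outside, world axes, zero at the start; "moment": the same for the moment, N m; "finger_gap": finger opening in mm; "finger_force": force on a finger pad.
Only numpy, scipy, OpenCV 4.12 (cv2) and the standard library are available. Lean on these libraries where they do the work, as an engineer would, in place of code of your own. Each camera call takes 0.05 s, during which the arm holds its last target. There are 200 camera calls.

## Working session

There is one attempt and no reset: what is moved stays moved. The work goes in short steps, Python scripts to look and compute and a tool call to move; the robot and the scene stay as the last step left them, time stands still between calls to the robot, and variables do not carry over. Pictures are saved under pics/ and viewed, at most 14 in all, crops included, and the job is handed in when it is done.

Besides the shell and the picture viewer there is one more tool, called after "Call:" as name([rows], argument=value, ...), one row to a line, values as JSON. play_rows: Moves the arm, as the interface text tells. Its arguments: {"type":"object","properties":{"translation":{"type":"array","items":{"type":"array","items":{"type":"number"}}},"yaw":{"type":"array","items":{"type":"number"}},"hand":{"type":"number"},"force":{"type":"number"}},"required":["translation","yaw"]}

```bash
mkdir -p pics; cat > h.py <<'E'
from cell import telemetry, eyes, manip
import numpy as np, cv2
from scipy.spatial.transform import Rotation as R
def snap(name, fn=None):
    s=telemetry.read_state(); c=eyes.camera(name)
    if "cam_to_world" in c and c["cam_to_world"] is not None: T=np.array(c["cam_to_world"])
    else:
        W=np.eye(4); W[:3,:3]=R.from_euler('xyz',s["eef_rot"]).as_matrix(); W[:3,3]=s["eef_pos"]; T=W@np.array(c["T_tool_cam"])
    c["T"]=T; c["img"]=cv2.cvtColor(c["pixels"],cv2.COLOR_RGB2BGR)
    if fn: cv2.imwrite("pics/"+fn,c["img"])
    return c
def ray(c,u,v):
    K=np.array([[c["fx"],0,c["cx"]],[0,c["fy"],c["cy"]],[0,0,1.]])
    d=np.array(c.get("distortion",c.get("dist",np.zeros(5))),float)
    p=cv2.undistortPoints(np.array([[[u,v]]],float),K,d)[0,0]
    return c["T"][:3,3], c["T"][:3,:3]@np.array([p[0],-p[1],-1])
def onz(c,u,v,z):
    o,d=ray(c,u,v); return (o+d*(z-o[2])/d[2])[:2]
def proj(c,P):
    q=np.linalg.inv(c["T"])@np.append(P,1); return c["cx"]+c["fx"]*q[0]/-q[2], c["cy"]+c["fy"]*(-q[1])/-q[2]
E
python3 - <<'E'
from h import *
for n in ["scene","side","wrist"]:
    c=snap(n,n+"0.png"); print(n,{k:(v if k not in("pixels","img","T") else None) for k,v in c.items()}); print(c["T"].round(3))
print(telemetry.read_state(), manip.grip_point_offset)
E
```

```text
scene {'pixels': None, 'fx': 474.94684497512276, 'fy': 474.94684497512276, 'cx': 326.47799573150104, 'cy': 246.75401378923274, 'cam_to_world': array([[-7.98824081e-01,  3.39183866e-01, -4.96824307e-01,
        -5.76375573e+01],
       [-6.01563215e-01, -4.48569792e-01,  6.60989290e-01,
         8.20045142e+02],
       [ 1.33652689e-03,  8.26885389e-01,  5.62368889e-01,
         7.18923797e+02],
       [ 0.00000000e+00,  0.00000000e+00,  0.00000000e+00,
         1.00000000e+00]]), 'T': None, 'img': None}
[[-7.99000e-01  3.39000e-01 -4.97000e-01 -5.76380e+01]
 [-6.02000e-01 -4.49000e-01  6.61000e-01  8.20045e+02]
 [ 1.00000e-03  8.27000e-01  5.62000e-01  7.18924e+02]
 [ 0.00000e+00  0.00000e+00  0.00000e+00  1.00000e+00]]
side {'pixels': None, 'fx': 436.7745132241787, 'fy': 436.7745132241787, 'cx': 322.89288400647433, 'cy': 234.3456333072078, 'cam_to_world': array([[ 9.99920673e-01,  5.87131391e-03,  1.11434049e-02,
         5.54655007e+02],
       [ 6.00952525e-03,  5.55133428e-01, -8.31739600e-01,
        -8.67175554e+02],
       [-1.10694809e-02,  8.31740587e-01,  5.55054107e-01,
  
[... 1093 characters left out ...]
0.15, 'joints': array([-1.31859710e+00,  3.00338438e-01,  1.52141140e+00, -5.52385223e-06,
        1.32068221e+00, -6.65728562e-02]), 'qd': array([-1.98446304e-03, -1.96634919e-03, -3.73762430e-03, -1.59316043e-03,
        5.07670437e-05,  3.24230818e-04]), 'effort': array([-9.06535979e-05, -5.31963372e+01, -3.52821422e+01,  7.08137057e-02,
        2.36214028e-02, -5.88956323e-05]), 'eef_pos': array([ 172.33416102, -522.10871716,  205.0308799 ]), 'eef_rot': array([-3.14075476e+00, -5.05005683e-05,  3.18773426e-01]), 'wrist_force': array([-0.07441392,  0.50705795, -0.25078148]), 'moment': array([-0.03163773,  0.02279704,  0.00696106]), 'finger_force': 0.0, 'finger_gap': 94.0383897608889} 18.8
```

View pics/scene0.png

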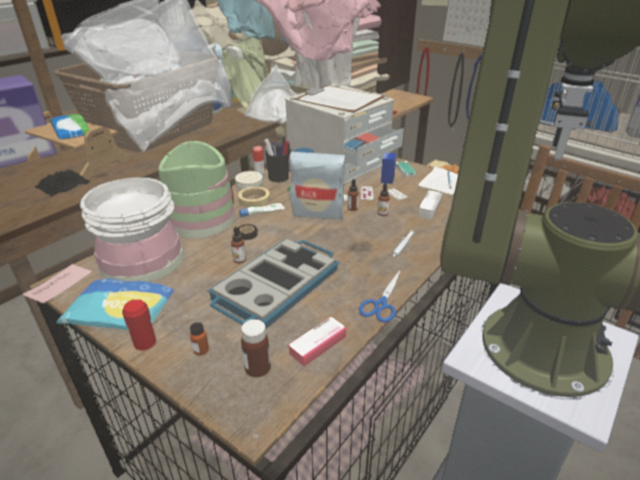

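View pics/side0.png

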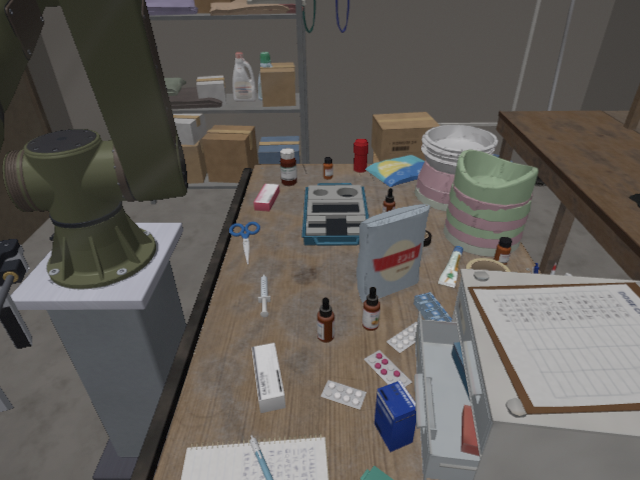

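The scene and side views show three dropper bottles: side (326,320), (372,310) and (390,203). The white-cap tablet bottle is at side (288,167), the capped look-alike at (328,168), the pink carton at (267,196) and the syringe at (264,293). The tray is at (336,213), with the wells at the far-y end, the pocket in the middle and the cross channel at the near-y end.

```bash
python3 - <<'E'
from h import *
c=snap("side"); s=snap("scene")
for n,u,v,z in [("dropA",326,338,0),("dropB",371,326,0),("dropC",390,214,0),("dropAtop",326,300,102),("dropBtop",372,291,102),("tab",289,183,0),("tabcap",288,150,110),("cap",328,177,0),("pink",267,196,27),("syr",264,293,8),("white",268,375,34),("tray NL",304,243,28),("tray NR",368,244,28),("tray FL",309,186,28),("FR",366,186,28)]:
    p=onz(c,u,v,z); print(n,p.round(),round(float(np.hypot(*p))), round(float(np.degrees(np.arctan2(p[1],p[0])))))
print("scene")
for n,u,v,z in [("dropx",384,215,0),("dropy",353,209,0),("dropC",238,262,0),("tabcap",254,326,110),("pink",318,340,27),("syr",403,243,8),("white",431,203,34)]:
    p=onz(s,u,v,z); print(n,p.round(),round(float(np.hypot(*p))))
a=cv2.resize(c["img"][140:350,220:420],None,fx=2.8,fy=2.8,interpolation=cv2.INTER_CUBIC)
cv2.imwrite("pics/crop1.png",a)
E
```

```text
dropA [ 550. -273.] 614 -26
dropB [ 640. -241.] 684 -21
dropC [731. 192.] 756 15
dropAtop [ 551. -276.] 616 -27
dropBtop [ 636. -252.] 684 -22
tab [431. 388.] 580 42
tabcap [434. 395.] 587 42
cap [557. 430.] 703 38
pink [378. 253.] 455 34
syr [ 415. -149.] 441 -20
white [ 452. -387.] 595 -41
tray NL [496.  11.] 496 1
tray NR [653.   5.] 653 0
tray FL [499. 313.] 589 32
FR [671. 310.] 739 25
scene
dropx [ 542. -263.] 602
dropy [ 636. -237.] 679
dropC [717. 168.] 736
tabcap [431. 390.] 581
pink [367. 283.] 463
syr [ 417. -154.] 444
white [ 439. -357.] 565
```

View pics/crop1.png

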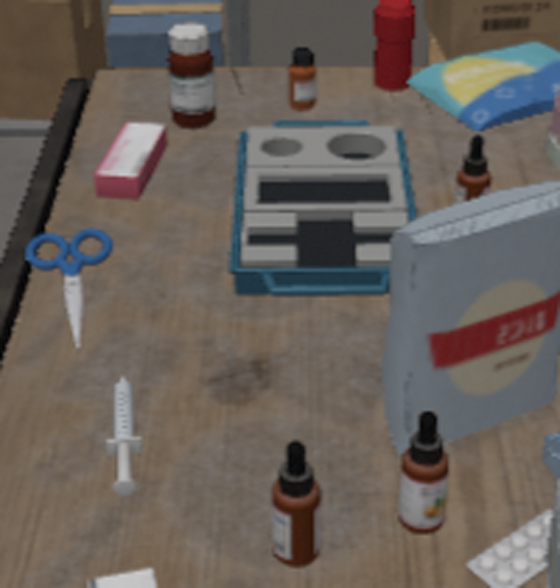

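Dropper candidates (side pixels): A (326,320) at r≈614 mm, B (372,310) at r≈684, C (390,203) at r≈756. The crop confirms all three have bulbs. A is nearest to the base, so A is the one. The (328,168) bottle has a screw cap, so I leave it alone. I'll hover near A for a closer look.

Call:
play_rows([
  [0.045,0.03,0],
  [0.09,0.06,0],
  [0.135,0.09,0],
  [0.18,0.12,0],
  [0.225,0.15,0],
  [0.27,0.18,0],
  [0.315,0.21,0],
  [0.35,0.235,0],
  [0.365,0.245,0],
  [0.37,0.247,0],
  [0.37,0.247,0],
  [0.37,0.247,0],
], yaw=[0,0.03,0.06,0.09,0.12,0.15,0.18,0.18,0.18,0.18,0.18,0.18], hand=0.8)

```text
clock: 1.75
eef_pos: [541.6, -276.2, 205.6]
eef_rot: [3.141, 0.0, 0.497]
wrist_force: [0.7, 0.5, 0.1]
finger_gap: 74.8
finger_force: 0.0
```

```bash
python3 - <<'E'
from h import *
c=snap("wrist","w1.png"); s=telemetry.read_state(); print(s["clock"],s["eef_pos"],s["eef_rot"])
print(proj(c,[550,-273,0]),proj(c,[550,-273,102]))
E
```

```text
1.8 [ 541.70043612 -276.0781946   205.60400042] [3.14147823e+00 9.59185882e-06 4.97569627e-01]
(np.float64(316.29524447814276), np.float64(200.63447474219157)) (np.float64(316.3729685830968), np.float64(227.33955475911844))
```

View pics/w1.png

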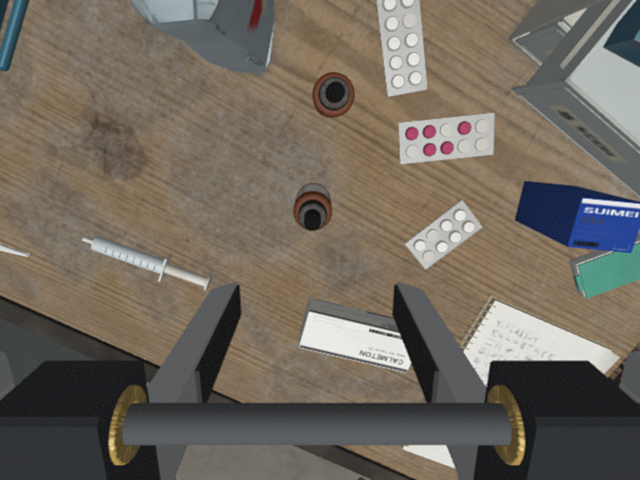

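The wrist view shows A's bulb top at (312,218) and B's at (334,93). The syringe runs from nozzle (84,240) past the flange (163,268) to the disc (208,283).

```bash
python3 - <<'E'
from h import *
c=snap("wrist")
m=(c["img"].max(2)<45).astype(np.uint8); m[:180]=0;m[250:]=0;m[:,:270]=0;m[:,350:]=0
n,l,st,ce=cv2.connectedComponentsWithStats(m)
for i in range(1,n):
    if st[i][4]>60: print("bulb",st[i],ce[i],onz(c,*ce[i],100))
print("body ring", onz(c,313,210,70), onz(c,316,187,0))
P={k:onz(c,*v,8) for k,v in dict(tip=(84,240),fl=(163,268),disc=(208,283)).items()}
print(P); d=P["tip"]-P["disc"]; print(np.hypot(*d),np.degrees(np.arctan2(d[1],d[0])), P["disc"]+d/np.hypot(*d)*65)
E
```

```text
bulb [300 200  26  12  84] [312.19047619 203.77380952] [ 563.75761874 -262.00761464]
bulb [304 209  17  21 287] [312.12543554 219.43205575] [ 553.40797714 -267.53323171]
body ring [ 554.05295516 -267.66483727] [ 561.75281947 -266.23357003]
{'tip': array([406.93832517, -88.82734895]), 'fl': array([ 416.67505675, -168.78904547]), 'disc': array([ 423.37680558, -215.49396463])}
127.72883451987474 97.39437696924612 [ 415.01141784 -151.03451779]
```

Call:
play_rows([
  [0.011,0.007,-0.03],
  [0.011,0.007,-0.07],
  [0.011,0.007,-0.11],
  [0.011,0.007,-0.14],
  [0.011,0.007,-0.16],
  [0.011,0.007,-0.171],
  [0.011,0.007,-0.171],
  [0.011,0.007,-0.171],
], yaw=[0,0,0,0,0,0,0,0])

```text
clock: 2.85
eef_pos: [553.9, -268.6, 35.5]
eef_rot: [3.14, -0.001, 0.499]
wrist_force: [-0.2, -0.8, 0.1]
finger_gap: 75.2
finger_force: 0.0
```

Call:
play_rows([
  [0,0,0],
  [0,0,0],
  [0,0,0],
  [0,0,0],
  [0,0,0],
  [0,0,0],
], yaw=[0,0,0,0,0,0], hand=0.2, force=15)

```text
clock: 3.6
eef_pos: [553.4, -268.3, 34.4]
eef_rot: [-3.142, 0.0, 0.499]
wrist_force: [-0.2, -0.2, -0.7]
finger_gap: 32.4
finger_force: 14.9
```

Call:
play_rows([
  [0,0,0.03],
  [0,0,0.08],
  [-0.02,0.01,0.13],
  [-0.06,0.04,0.17],
  [-0.09,0.09,0.2],
  [-0.1,0.14,0.215],
  [-0.1,0.19,0.215],
  [-0.1,0.24,0.215],
  [-0.09,0.29,0.215],
  [-0.08,0.34,0.215],
  [-0.06,0.39,0.215],
  [-0.053,0.418,0.215],
], yaw=[0,0,0,-0.08,-0.16,-0.24,-0.32,-0.4,-0.45,-0.5,-0.5,-0.5])

```text
clock: 5.1
eef_pos: [500.6, 151.9, 249.2]
eef_rot: [-3.142, 0.0, 0.0]
wrist_force: [-0.5, 0.5, -0.6]
finger_gap: 31.9
finger_force: 14.9
```

Call:
play_rows([
  [0,0,0],
  [0,0,0],
  [0,0,0],
], yaw=[0,0,0])

```text
clock: 5.48
eef_pos: [500.3, 148.8, 249.6]
eef_rot: [3.142, -0.0, -0.002]
wrist_force: [-0.3, 0.3, -1.7]
finger_gap: 32.0
finger_force: 14.9
```

```bash
python3 - <<'E'
from h import *
c=snap("wrist","w2.png")
E
```

```text
(no output)
```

View pics/w2.png

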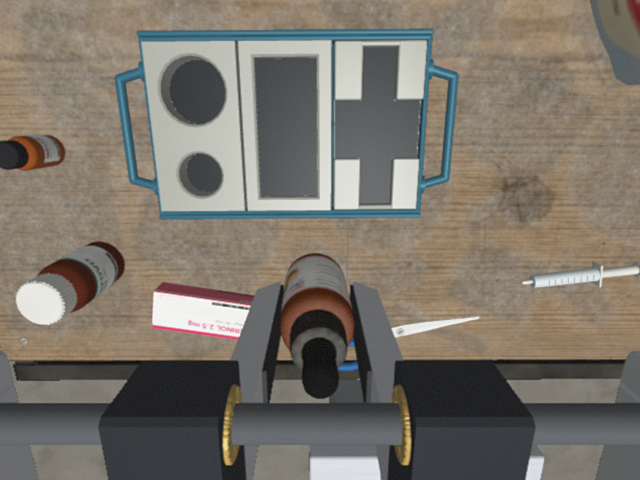

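The wrist view shows the tray with the wide well at (194,90), the narrow well at (201,174), the pocket at (286,126) and the cross channel at (379,126). The tablet bottle's cap is at (43,302), the pink carton at (205,310) and the syringe at (580,277). The dropper is held upright.

```bash
cat > tray.py <<'E'
from h import *
c=snap("wrist"); im=c["img"]
m=(im.min(2)>165).astype(np.uint8); m[:28]=0; m[222:]=0; m[:,:130]=0; m[:,445:]=0
cs,h=cv2.findContours(m,cv2.RETR_CCOMP,cv2.CHAIN_APPROX_NONE)
for i,k in enumerate(cs):
    a=cv2.contourArea(k)
    if a<500: continue
    W=np.array([onz(c,*p[0],35) for p in k],np.float32)
    r=cv2.minAreaRect(W); (x,y),rad=cv2.minEnclosingCircle(W)
    el=cv2.fitEllipse(W)
    print("hole" if h[0][i][3]>=0 else "outer",int(a),k[:,0].min(0),k[:,0].max(0),"rect",np.round(r[0],1),np.round(r[1],1),round(r[2],2),"ell",np.round(el[0],1),np.round(el[1],1))
E
python3 tray.py
python3 - <<'E'
from h import *
c=snap("wrist")
print("white cap", onz(c,43,302,110)); 
for p in [(155,284),(250,300),(153,312)]: print(onz(c,*p,27))
E
```

```text
outer 2274 [335 159] [418 208] rect [524.5  88.1] [48.8 81.6] 0.47 ell [524.9  88.3] [52.8 96.2]
outer 2859 [336  41] [426  98] rect [629.3  88.5] [48.5 81.4] 0.32 ell [629.   88.9] [53.  94.6]
outer 14523 [142  41] [244 210] rect [576.3 262.5] [155.3  83.3] 0.25 ell [576.7 262.5] [ 94.  192.3]
hole 1846 [175 150] [224 199] rect [534.3 262.6] [48.  47.9] 43.08 ell [534.2 262.4] [47.7 47.8]
hole 4170 [156  52] [228 128] rect [612.1 262.5] [65.6 66. ] 39.77 ell [612.2 262.8] [65.6 65.6]
outer 14590 [239  40] [330 210] rect [576.6 175.9] [155.5  83.3] 0.42 ell [576.9 175.5] [ 94.3 192.3]
hole 9556 [250  53] [320 200] rect [576.7 175.6] [135.2  63.3] 0.29 ell [577.1 175.6] [ 70.6 169.1]
white cap [433.14957166 388.01228471]
[414.81576854 324.00376118]
[395.40207361 221.20954388]
[381.05954756 330.2709817 ]
```

```bash
python3 - <<'E'
from h import *
s=telemetry.read_state(); c=snap("wrist"); z=s["eef_pos"][2]; print(s["eef_pos"])
print("bulb top", onz(c,320,381,z+68), "base far edge(+16.5 in x)", onz(c,316,253,z-34), "base centre", onz(c,316,281,z-34))
cv2.imwrite("pics/b.png",cv2.resize(c["img"][240:410,250:390],None,fx=3.5,fy=3.5))
E
```

```text
[500.37930244 149.08836485 249.63820765]
bulb top [503.45095686 146.77459983] base far edge(+16.5 in x) [513.37310933 148.03949932] base centre [496.29801702 148.08159401]
```

View pics/b.png

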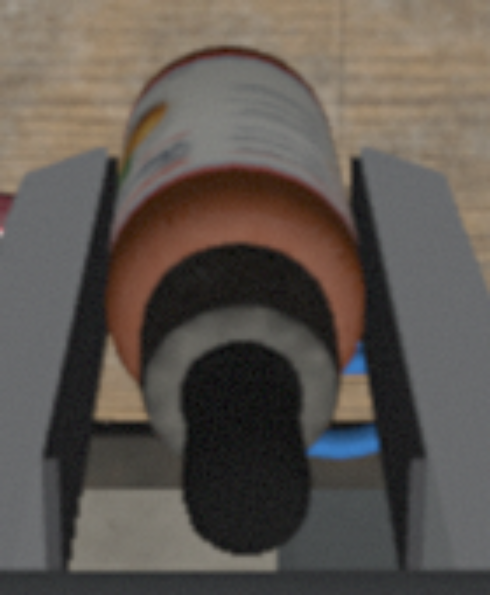

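The crop shows the dropper upright and centred between the pads, with the base's far edge at about (316,253).

Call:
play_rows([
  [0.015,0.05,0],
  [0.03,0.1,-0.02],
  [0.036,0.114,-0.06],
  [0.036,0.114,-0.1],
  [0.036,0.114,-0.14],
  [0.036,0.114,-0.165],
  [0.036,0.114,-0.175],
  [0.036,0.114,-0.175],
  [0.036,0.114,-0.182],
  [0.036,0.114,-0.189],
  [0.036,0.114,-0.195],
  [0.036,0.114,-0.195],
], yaw=[0,0,0,0,0,0,0,0,0,0,0,0])

```text
clock: 7.18
eef_pos: [536.2, 263.6, 53.9]
eef_rot: [3.141, 0.001, -0.001]
wrist_force: [-0.8, -0.2, -0.4]
finger_gap: 32.2
finger_force: 14.9
```

Call:
play_rows([
  [0,0,-0.004],
  [0,0,-0.007],
  [0,0,-0.01],
  [0,0,-0.011],
  [0,0,-0.011],
  [0,0,-0.011],
], yaw=[0,0,0,0,0,0])

```text
clock: 7.92
eef_pos: [536.4, 263.7, 43.5]
eef_rot: [-3.142, -0.0, -0.001]
wrist_force: [1.3, -0.3, -0.7]
finger_gap: 32.4
finger_force: 14.9
```

Call:
play_rows([
  [0,0,-0.001],
  [0,0,-0.001],
  [0,0,-0.001],
], yaw=[0,0,0])

```text
clock: 8.3
eef_pos: [536.7, 264.0, 43.2]
eef_rot: [-3.141, -0.001, -0.001]
wrist_force: [-1.0, 1.0, 5.1]
finger_gap: 32.0
finger_force: 15.0
```

```bash
python3 - <<'E'
from h import *
s=snap("scene","s3.png"); c=snap("side")
a=cv2.resize(s["img"][220:390,190:360],None,fx=3.2,fy=3.2,interpolation=cv2.INTER_CUBIC)
cv2.imwrite("pics/c3.png",a)
E
```

```text
(no output)
```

View pics/c3.png

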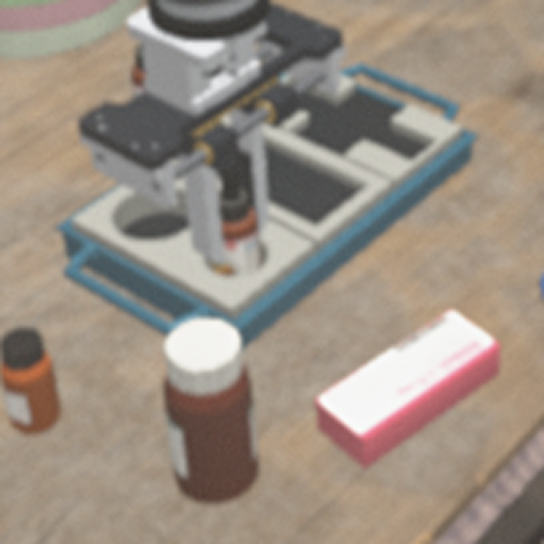

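The crop shows the dropper sitting in the narrow well with the gripper around it, and 5 N of contact confirms it has reached the floor. I'll release it, rise and look at the tablet bottle and carton.

Call:
play_rows([
  [0,0,0],
  [0,0,0],
  [0,0,0],
  [0,0,0.02],
  [0,0,0.06],
  [0,0,0.11],
  [0,0,0.16],
  [-0.04,0.02,0.187],
  [-0.08,0.045,0.187],
  [-0.11,0.066,0.187],
  [-0.11,0.066,0.187],
  [-0.11,0.066,0.187],
], yaw=[0,0,0,0,0,0,0,0,0,0,0,0], hand=0.65)

```text
clock: 9.9
eef_pos: [426.8, 329.5, 229.4]
eef_rot: [3.142, -0.0, -0.001]
wrist_force: [0.2, -0.3, 0.1]
finger_gap: 61.1
finger_force: 0.0
```

```bash
python3 - <<'E'
from h import *
c=snap("wrist","w4.png"); print(telemetry.read_state()["eef_pos"])
E
```

```text
[427.03149178 329.25367158 229.32173825]
```

View pics/w4.png

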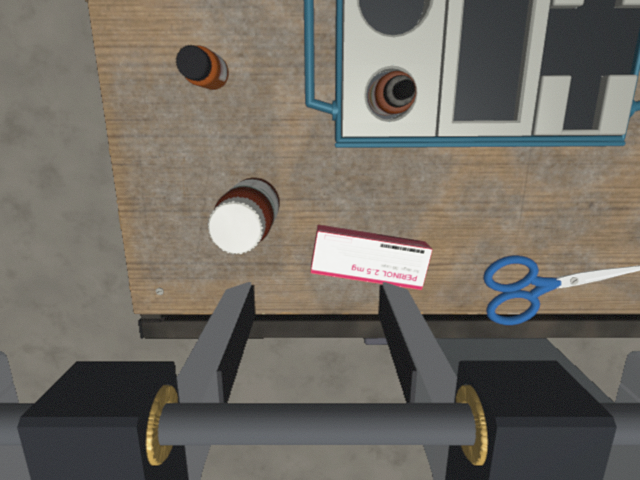

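The dropper stands in its well at (393,92). The tablet cap is at (237,226), and the carton's top face is around (371,258).

```bash
python3 - <<'E'
from h import *
c=snap("wrist"); im=c["img"]
m=(im.min(2)>150).astype(np.uint8)
def pick(x0,y0,x1,y1):
    q=np.zeros_like(m); q[y0:y1,x0:x1]=m[y0:y1,x0:x1]
    q=cv2.morphologyEx(q,cv2.MORPH_CLOSE,np.ones((7,7)))
    cs,_=cv2.findContours(q,cv2.RETR_EXTERNAL,cv2.CHAIN_APPROX_NONE); return max(cs,key=cv2.contourArea)
k=pick(195,190,285,265); W=np.array([onz(c,*p[0],110) for p in k],np.float32); print("cap",cv2.minAreaRect(W),cv2.minEnclosingCircle(W))
k=pick(300,220,440,295); W=np.array([onz(c,*p[0],27) for p in k],np.float32); print("carton",cv2.minAreaRect(W))
print([onz(c,*p,27) for p in [(317,232),(432,249),(424,287),(311,272)]])
s=telemetry.read_state(); print(s["eef_pos"])
E
```

```text
cap ((431.9986572265625, 391.53668212890625), (41.229251861572266, 41.01008224487305), 89.86756896972656) ((431.9508056640625, 391.4969177246094), 21.210947036743164)
carton ((376.50933837890625, 272.3927307128906), (117.24784851074219, 41.359622955322266), 80.70128631591797)
[array([405.53547055, 327.21279114]), array([387.45040144, 211.0355244 ]), array([345.89236442, 215.94717507]), array([362.87501295, 333.44185592])]
[427.10181744 329.16177798 229.25310387]
```

Call:
play_rows([
  [0.005,0.03,0],
  [0.005,0.061,0],
  [0.005,0.061,-0.03],
  [0.005,0.061,-0.07],
  [0.005,0.061,-0.11],
  [0.005,0.061,-0.15],
  [0.005,0.061,-0.18],
  [0.005,0.061,-0.194],
  [0.005,0.061,-0.194],
  [0.005,0.061,-0.194],
], yaw=[0,0,0,0,0,0,0,0,0,0], hand=0.88)

```text
clock: 11.25
eef_pos: [432.1, 391.1, 36.7]
eef_rot: [-3.14, -0.001, -0.001]
wrist_force: [0.2, 0.8, 1.3]
finger_gap: 82.8
finger_force: 0.0
```

Call:
play_rows([
  [0,0,0],
  [0,0,0],
  [0,0,0],
  [0,0,0],
  [0,0,0],
  [0,0,0],
], yaw=[0,0,0,0,0,0], hand=0.4, force=20)

```text
clock: 12.0
eef_pos: [431.5, 390.8, 35.6]
eef_rot: [-3.141, -0.0, -0.001]
wrist_force: [-0.1, 0.1, 3.3]
finger_gap: 50.2
finger_force: 20.0
```

Call:
play_rows([
  [0,0,0.02],
  [0,0,0.06],
  [0,0,0.11],
  [0.03,0,0.14],
  [0.08,0,0.15],
  [0.13,-0.01,0.15],
  [0.165,-0.04,0.15],
  [0.18,-0.08,0.15],
  [0.18,-0.115,0.15],
  [0.18,-0.1285,0.15],
  [0.18,-0.1285,0.15],
  [0.18,-0.1285,0.15],
], yaw=[0,0,0,0,0,0,0,0,0,0,0,0])

```text
clock: 13.5
eef_pos: [611.1, 263.4, 185.4]
eef_rot: [-3.141, -0.0, -0.0]
wrist_force: [0.1, 0.2, -0.7]
finger_gap: 50.5
finger_force: 20.0
```

```bash
python3 - <<'E'
from h import *
c=snap("wrist","w5.png"); s=telemetry.read_state(); print(s["eef_pos"],s["finger_gap"])
cv2.imwrite("pics/c5.png",c["img"][150:480,180:460])
E
```

```text
[611.09268863 263.46608349 185.35287213] 50.37561507826803
```

View pics/c5.png

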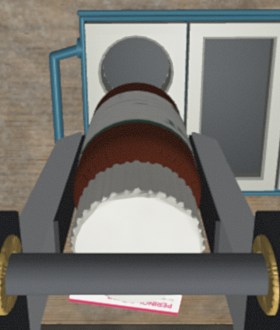

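The crop shows the tablet bottle upright in the fingers, with the base's far edge at full-frame (318,232).

```bash
python3 - <<'E'
from h import *
c=snap("wrist"); print(onz(c,318,232,149.7)-[25.5,0], telemetry.read_state()["eef_pos"])
E
```

```text
[610.44926693 261.32308637] [611.11030289 263.37594533 185.32485263]
```

Call:
play_rows([
  [0.0015,0,-0.03],
  [0.0015,0,-0.07],
  [0.0015,0,-0.1],
  [0.0015,0,-0.11],
  [0.0015,0,-0.117],
  [0.0015,0,-0.123],
  [0.0015,0,-0.129],
  [0.0015,0,-0.134],
  [0.0015,0,-0.138],
  [0.0015,0,-0.14],
  [0.0015,0,-0.141],
  [0.0015,0,-0.141],
], yaw=[0,0,0,0,0,0,0,0,0,0,0,0])

```text
clock: 15.1
eef_pos: [613.0, 262.3, 44.7]
eef_rot: [-3.141, -0.0, -0.001]
wrist_force: [0.8, 0.1, 0.4]
finger_gap: 50.7
finger_force: 20.0
```

Call:
play_rows([
  [0,0,-0.001],
  [0,0,-0.001],
  [0,0,-0.001],
], yaw=[0,0,0])

```text
clock: 15.48
eef_pos: [613.2, 262.3, 44.6]
eef_rot: [-3.141, -0.001, -0.001]
wrist_force: [-3.8, -1.8, 8.2]
finger_gap: 50.5
finger_force: 20.0
```

Call:
play_rows([
  [0,0,0],
  [0,0,0],
  [0,0,0],
  [0,0,0.02],
  [0,0,0.06],
  [0,0,0.1],
  [0,0,0.14],
  [-0.04,0,0.155],
  [-0.09,0.005,0.155],
  [-0.14,0.01,0.155],
  [-0.19,0.01,0.155],
  [-0.22,0.01,0.155],
], yaw=[0,0,0,0,0,0,0,0.15,0.3,0.45,0.6,0.75], hand=0.75)

```text
clock: 16.98
eef_pos: [391.1, 272.3, 200.1]
eef_rot: [3.141, -0.002, 0.754]
wrist_force: [0.3, 0.3, 0.9]
finger_gap: 70.9
finger_force: 0.0
```

Call:
play_rows([
  [-0.018,0,0],
  [-0.018,0,0],
  [-0.018,0,0],
  [-0.018,0,0],
  [-0.018,0,-0.02],
  [-0.018,0,-0.04],
  [-0.018,0,-0.06],
  [-0.018,0,-0.06],
  [-0.018,0,-0.06],
], yaw=[0.15,0.3,0.45,0.6,0.67,0.67,0.67,0.67,0.67], hand=0.85)

```text
clock: 18.1
eef_pos: [375.3, 272.5, 139.9]
eef_rot: [3.14, -0.001, 1.419]
wrist_force: [-0.1, -0.1, 0.2]
finger_gap: 80.0
finger_force: 0.0
```

```bash
python3 - <<'E'
from h import *
c=snap("wrist","w6.png"); s=telemetry.read_state(); print(s["eef_pos"],s["eef_rot"],s["joints"])
E
```

```text
[375.34618992 272.50032357 139.79488514] [ 3.14012390e+00 -1.22089326e-03  1.41879438e+00] [ 5.48980145e-01  1.77331715e-01  1.83528775e+00 -1.58127756e-05
  1.12706332e+00  7.00989759e-01]
```

View pics/w6.png

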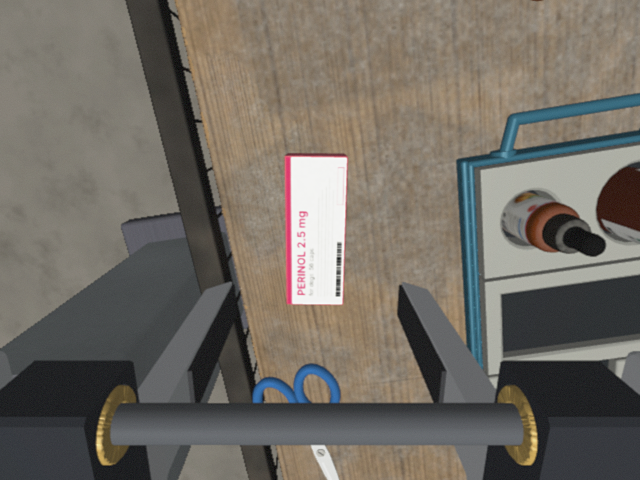

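The carton is square to the fingers, with its top face running from (287,155) to (347,304).

```bash
python3 - <<'E'
from h import *
c=snap("wrist"); P=np.array([onz(c,*p,27) for p in [(287,156),(347,156),(344,304),(287,304)]]); print(P,P.mean(0),np.linalg.norm(P[0]-P[3]),np.linalg.norm(P[0]-P[1])); d=P[:2].mean(0)-P[2:].mean(0); print(np.degrees(np.arctan2(d[1],d[0])),telemetry.read_state()["eef_pos"])
E
```

```text
[[363.76513881 334.01339114]
 [406.57859452 327.45082691]
 [389.00685137 211.57547968]
 [343.54985424 218.55950079]] [375.72510974 272.89979963] 117.21031749838077 43.31349950568432
80.72281720328661 [375.27564259 272.48562183 139.62634163]
```

Call:
play_rows([
  [0,0,-0.03],
  [0,0,-0.06],
  [0,0,-0.09],
  [0,0,-0.11],
  [0,0,-0.12],
  [0,0,-0.126],
  [0,0,-0.126],
  [0,0,-0.126],
], yaw=[0,0,0,0,0,0,0,0])

```text
clock: 19.2
eef_pos: [375.2, 272.4, 13.1]
eef_rot: [3.141, -0.001, 1.419]
wrist_force: [0.4, -1.0, 1.8]
finger_gap: 79.8
finger_force: 0.0
```

Call:
play_rows([
  [0,0,0],
  [0,0,0],
  [0,0,0],
  [0,0,0],
  [0,0,0],
  [0,0,0],
], yaw=[0,0,0,0,0,0], hand=0.35, force=12)

```text
clock: 19.95
eef_pos: [374.9, 272.2, 12.5]
eef_rot: [3.142, -0.0, 1.419]
wrist_force: [0.9, -0.3, 0.9]
finger_gap: 46.3
finger_force: 12.0
```

Call:
play_rows([
  [0,0,0.03],
  [0,0,0.08],
  [0,0,0.12],
  [0.02,-0.02,0.14],
  [0.05,-0.04,0.14],
  [0.08,-0.06,0.14],
  [0.11,-0.08,0.14],
  [0.14,-0.09,0.14],
  [0.17,-0.095,0.14],
  [0.19,-0.096,0.14],
  [0.202,-0.096,0.14],
  [0.202,-0.096,0.14],
], yaw=[0,0,-0.15,-0.3,-0.45,-0.6,-0.75,-0.9,-1.05,-1.2,-1.35,-1.414])

```text
clock: 21.45
eef_pos: [577.3, 176.0, 151.8]
eef_rot: [3.141, 0.001, 0.001]
wrist_force: [-0.6, -0.6, -1.1]
finger_gap: 45.7
finger_force: 12.0
```

Call:
play_rows([
  [0,0,0],
  [0,0,0],
  [0,0,0],
], yaw=[0,0,0])

```text
clock: 21.82
eef_pos: [576.8, 176.3, 152.5]
eef_rot: [-3.142, -0.0, 0.006]
wrist_force: [0.7, -0.3, -1.3]
finger_gap: 46.2
finger_force: 12.0
```

```bash
python3 - <<'E'
from h import *
c=snap("wrist","w7.png"); s=telemetry.read_state(); print(s["eef_pos"],s["eef_rot"],s["finger_gap"])
E
```

```text
[576.84789258 176.25454628 152.54082919] [-3.14153152e+00 -1.67785903e-04  5.51330116e-03] 45.857047389736
```

View pics/w7.png

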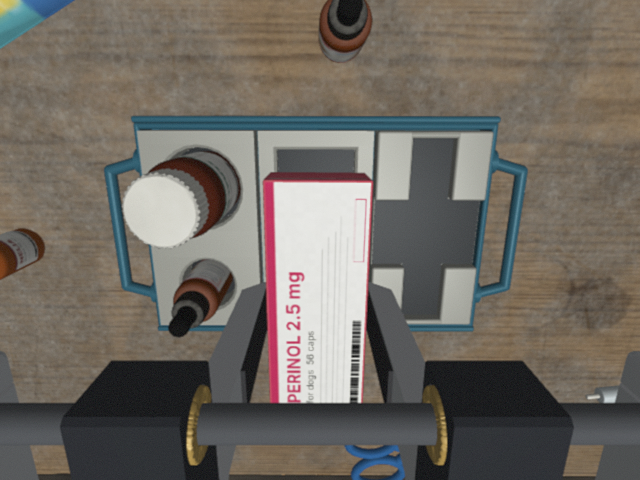

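The bottles stand in their wells and the carton is in the grip. The far top edge is at (318,181), running from u=265 to 371, and the pocket lies directly beyond it.

```bash
python3 - <<'E'
from h import *
c=snap("wrist"); print(onz(c,265,181,167)-[59,0],onz(c,371,181,167)-[59,0],onz(c,318,174,140)-[59,0]); print(telemetry.read_state()["eef_pos"])
E
```

```text
[578.45592012 196.69461053] [578.68994814 152.76236656] [578.0249747  174.59369822]
[576.83971057 176.25040168 152.50672131]
```

Call:
play_rows([
  [-0.001,0,-0.03],
  [-0.001,0,-0.06],
  [-0.001,0,-0.085],
  [-0.001,0,-0.095],
  [-0.001,0,-0.1],
  [-0.001,0,-0.104],
  [-0.001,0,-0.108],
  [-0.001,0,-0.111],
  [-0.001,0,-0.113],
  [-0.001,0,-0.114],
  [-0.001,0,-0.115],
  [-0.001,0,-0.115],
], yaw=[0,0,0,0,0,0,0,0,0,0,0,0])

```text
clock: 23.42
eef_pos: [575.9, 176.2, 37.5]
eef_rot: [-3.142, -0.0, 0.005]
wrist_force: [0.1, 0.7, -0.3]
finger_gap: 46.0
finger_force: 12.0
```

Call:
play_rows([
  [0,0,-0.0005],
  [0,0,-0.001],
  [0,0,-0.001],
], yaw=[0,0,0])

```text
clock: 23.8
eef_pos: [576.0, 176.2, 37.5]
eef_rot: [-3.142, -0.0, 0.005]
wrist_force: [-5.5, -1.8, 10.9]
finger_gap: 45.9
finger_force: 12.0
```

Call:
play_rows([
  [0,0,0],
  [0,0,0],
  [0,0,0],
  [0,0,0.02],
  [0,0,0.06],
  [0,0,0.11],
  [0,0,0.16],
  [-0.02,-0.04,0.16],
  [-0.04,-0.085,0.16],
  [-0.06,-0.13,0.16],
  [-0.08,-0.175,0.16],
  [-0.1,-0.22,0.16],
], yaw=[0,0,0,0,0,0,0,0.16,0.32,0.48,0.64,0.8], hand=0.64)

```text
clock: 25.3
eef_pos: [475.2, -45.1, 198.0]
eef_rot: [3.14, -0.001, 0.81]
wrist_force: [0.9, 0.1, 0.6]
finger_gap: 60.2
finger_force: 0.0
```

Call:
play_rows([
  [-0.02,-0.04,0],
  [-0.04,-0.08,0],
  [-0.06,-0.12,0],
  [-0.06,-0.12,-0.01],
  [-0.06,-0.12,-0.03],
  [-0.06,-0.12,-0.05],
  [-0.06,-0.12,-0.05],
  [-0.06,-0.12,-0.05],
], yaw=[0.16,0.32,0.48,0.64,0.8,0.89,0.89,0.89])

```text
clock: 26.3
eef_pos: [416.3, -164.0, 147.8]
eef_rot: [3.14, 0.001, 1.693]
wrist_force: [0.4, -0.4, -0.0]
finger_gap: 59.8
finger_force: 0.0
```

```bash
python3 - <<'E'
from h import *
c=snap("wrist","w8.png"); s=telemetry.read_state(); print(s["eef_pos"],s["eef_rot"])
E
```

```text
[ 416.33141538 -163.97258828  147.76179364] [3.14008356e+00 1.02169952e-03 1.69311982e+00]
```

View pics/w8.png

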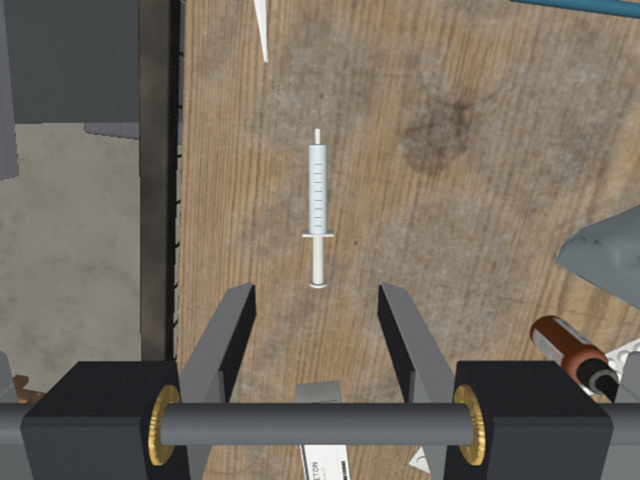

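The syringe lies along the image's vertical: tip (317,129), barrel start (317,145), flange (318,235), disc (318,286). Its yaw matches the tool.

```bash
python3 - <<'E'
from h import *
c=snap("wrist"); t=onz(c,317.5,129,8); b=onz(c,317.5,145,8); f=onz(c,318,235,10); d=onz(c,318,286,8); u=(t-d)/np.linalg.norm(t-d)
print(t,b,f,d,np.linalg.norm(t-d),np.degrees(np.arctan2(u[1],u[0])))
print("origin ests",t-65*u,b-53*u,f+19*u,d+65*u)
o=(t-65*u+d+65*u)/2; print("grasp",o+8*u, telemetry.read_state()["eef_pos"])
E
```

```text
[407.89433642 -87.43625728] [409.37390671 -99.39431008] [ 418.70141372 -171.45221075] [ 424.4611787  -217.79213206] 131.40439244024878 97.24285462840366
origin ests [ 416.089228  -151.9176015] [ 416.05589523 -151.97140613] [ 416.30598387 -152.60381783] [ 416.26628713 -153.31078784]
grasp [ 415.16915552 -144.67802923] [ 416.28454177 -163.94201537  147.5796316 ]
```

Call:
play_rows([
  [-0.001,0.019,-0.03],
  [-0.001,0.019,-0.07],
  [-0.001,0.019,-0.1],
  [-0.001,0.019,-0.12],
  [-0.001,0.019,-0.135],
  [-0.001,0.019,-0.141],
  [-0.001,0.019,-0.144],
  [-0.001,0.019,-0.144],
  [-0.001,0.019,-0.144],
], yaw=[0,0,0,0,0,0,0,0,0], hand=0.5)

```text
clock: 27.52
eef_pos: [415.1, -144.9, 2.9]
eef_rot: [3.141, 0.0, 1.695]
wrist_force: [0.5, -0.0, -0.2]
finger_gap: 46.6
finger_force: 0.0
```

Call:
play_rows([
  [0,0,0],
  [0,0,0],
  [0,0,0],
  [0,0,0],
  [0,0,0],
  [0,0,0],
], yaw=[0,0,0,0,0,0], hand=0.05, force=8)

```text
clock: 28.28
eef_pos: [414.9, -144.8, 2.5]
eef_rot: [3.142, 0.0, 1.695]
wrist_force: [0.5, -0.7, 0.4]
finger_gap: 14.7
finger_force: 8.0
```

Call:
play_rows([
  [0,0,0.02],
  [0,0,0.06],
  [0,0,0.1],
  [0,0.03,0.13],
  [0.01,0.07,0.14],
  [0.03,0.11,0.14],
  [0.05,0.15,0.14],
  [0.08,0.19,0.14],
  [0.11,0.22,0.14],
  [0.14,0.233,0.14],
  [0.16,0.233,0.14],
  [0.17,0.233,0.14],
], yaw=[0,0,-0.15,-0.32,-0.49,-0.66,-0.83,-1.0,-1.17,-1.34,-1.51,-1.68])

```text
clock: 29.78
eef_pos: [585.5, 88.4, 141.9]
eef_rot: [3.142, 0.001, 0.01]
wrist_force: [-0.3, -0.2, 0.1]
finger_gap: 14.4
finger_force: 8.0
```

Call:
play_rows([
  [0,0,0],
  [0,0,0],
  [0,0,0],
], yaw=[-0.01,-0.01,-0.01])

```text
clock: 30.15
eef_pos: [584.6, 88.2, 142.6]
eef_rot: [3.142, -0.0, 0.007]
wrist_force: [0.5, -0.1, 0.7]
finger_gap: 14.7
finger_force: 8.0
```

```bash
python3 - <<'E'
from h import *
c=snap("wrist","w9.png"); s=telemetry.read_state(); print(s["eef_pos"],s["eef_rot"],s["finger_gap"])
E
```

```text
[584.63526069  88.21637825 142.65257447] [-3.14156323e+00 -1.97274650e-04  6.51980930e-03] 14.973801313683339
```

View pics/w9.png

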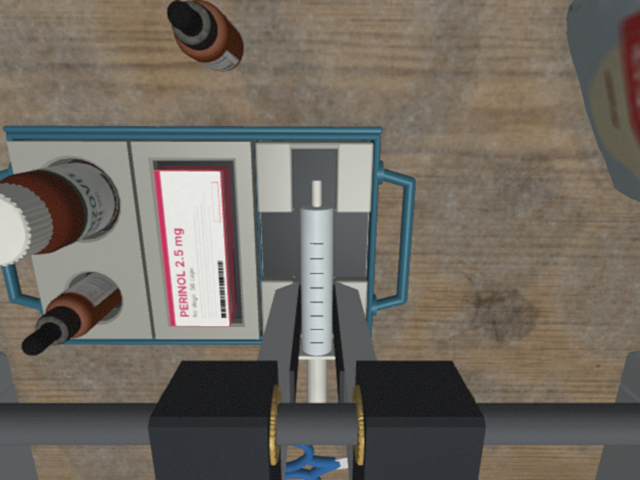

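The carton sits in its pocket. The syringe is held along x with its tip at (317,181), above the cross channel.

```bash
python3 - <<'E'
from h import *
c=snap("wrist"); print("tip",onz(c,317,181,148),"barrel start",onz(c,317,208,148)); print("channel edges at z35 y", onz(c,291,165,35),onz(c,338,165,35),"insert x far/near",onz(c,315,143,35))
E
```

```text
tip [644.0395708   87.13663021] barrel start [632.00316769  87.0532004 ]
channel edges at z35 y [638.98749628 105.36014458] [639.20128975  71.82327603] insert x far/near [654.3620843  88.3196983]
```

Call:
play_rows([
  [-0.002,0,-0.03],
  [-0.002,0,-0.06],
  [-0.002,0,-0.085],
  [-0.002,0,-0.095],
  [-0.002,0,-0.1],
  [-0.002,0,-0.104],
  [-0.002,0,-0.108],
  [-0.002,0,-0.111],
  [-0.002,0,-0.113],
  [-0.002,0,-0.114],
  [-0.002,0,-0.115],
  [-0.002,0,-0.115],
], yaw=[0,0,0,0,0,0,0,0,0,0,0,0])

```text
clock: 31.75
eef_pos: [582.9, 88.2, 27.5]
eef_rot: [-3.142, -0.0, 0.005]
wrist_force: [-0.9, -0.6, 0.1]
finger_gap: 14.4
finger_force: 8.0
```

Call:
play_rows([
  [0,0,-0.0005],
  [0,0,-0.001],
  [0,0,-0.001],
], yaw=[0,0,0])

```text
clock: 32.12
eef_pos: [583.1, 88.2, 27.2]
eef_rot: [-3.142, -0.001, 0.005]
wrist_force: [-3.3, 0.3, 8.4]
finger_gap: 14.5
finger_force: 8.0
```

Call:
play_rows([
  [0,0,0],
  [0,0,0],
  [0,0,0],
  [0,0,0],
  [0,0,0.01],
  [0,0,0.04],
  [0,0,0.09],
  [0,0,0.14],
  [-0.03,0.02,0.18],
  [-0.06,0.05,0.21],
  [-0.083,0.062,0.223],
  [-0.083,0.062,0.223],
], yaw=[0,0,0,0,0,0,0,0,0,0,0,0], hand=0.38)

```text
clock: 33.62
eef_pos: [499.4, 151.0, 251.5]
eef_rot: [-3.141, -0.003, 0.006]
wrist_force: [-0.7, -1.4, 1.0]
finger_gap: 35.4
finger_force: 0.0
```

Call:
play_rows([
  [0,0,0],
  [0,0,0],
  [0,0,0],
  [0,0,0],
], yaw=[0,0,0,0])

```text
clock: 34.12
eef_pos: [500.0, 150.0, 249.1]
eef_rot: [3.141, 0.001, 0.004]
wrist_force: [0.0, 0.5, -0.1]
finger_gap: 35.6
finger_force: 0.0
```

```bash
python3 - <<'E'
from h import *
c=snap("wrist"); s=snap("scene"); d=snap("side")
cv2.imwrite("pics/fin.png",np.vstack([np.hstack([c["img"][:260,80:480],cv2.resize(s["img"][210:340,180:380],None,fx=2,fy=2)]),cv2.resize(d["img"][145:260,250:450],None,fx=4,fy=2.6,interpolation=cv2.INTER_CUBIC)]))
E
```

```text
(no output)
```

View pics/fin.png

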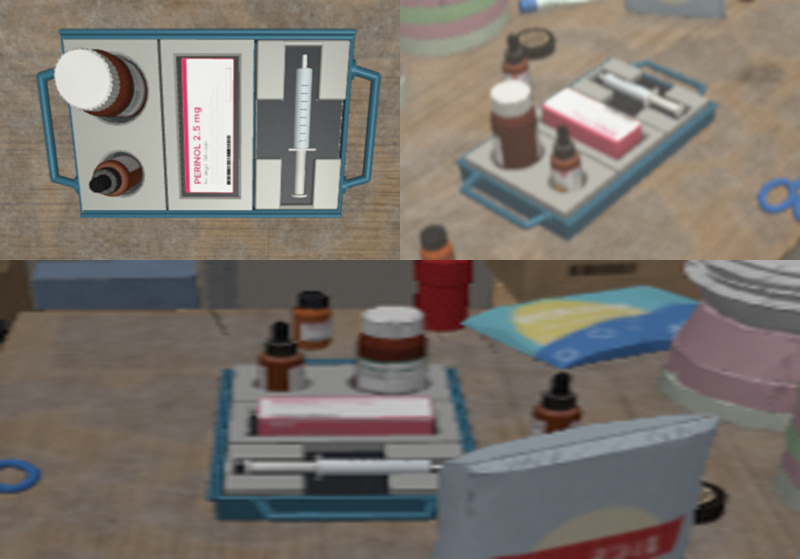

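All four things are seated in the composite: bottles upright in their wells at (95,85) and (117,178), carton in its pocket at (209,125), syringe in its channel at (303,125). The capped bottle is where it was. Handing in.

```bash
python3 -c "
from h import *
print(manip.sign_off())"
```

```text
the job is handed in; nothing more can be done
None
```

The medicine tray is made up and handed in: dropper bottle, tablet bottle, pink carton and syringe were each set down until they touched the recess floor, and the other animal's bottle and carton were never touched.

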